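# Find the stamped crate and push it to the dispatch line

### The job

Find which of the two blue crates is stamped underneath: tip the left one up towards the robot on its near bottom edge, by about 65 degrees, keep it there a moment to see its underside, lower it back flat without dropping it, then do the same with the right one. Then push the stamped crate forward over the mat until the whole of its far bottom edge stands on the yellow tape of the dispatch line, and leave the other crate where it stood. Work with the fingertips only: do not pick up or carry a crate or turn it over, and do not disturb the other things on the mat.

Things in the scene. Friction and masses are not known exactly. Their poses are not given: they have to be found in the camera images.
- crate_a: one of two like open blue plastic crates: 135 mm deep (its x) x 200 mm wide (its y) x 120 mm high, walls 4 mm, about 0.55 to 0.9 kg. Origin: centre of the underside; x away from the robot (start yaw within 0.3 rad), y left, z up. Inside, a fixed foam layer reaches 22 mm above the underside, with eight fixed steel ferrules to 30 mm, none within 45 mm of the near wall.
- crate_b: the other crate, the same in size, contents and axes. Either crate: the top 20 mm of its near wall pulled level towards the robot, it tips on its near bottom edge with little sliding and falls back flat by itself from less than about 72 degrees. Pushed from behind below 60 mm height it slides (5 to 9 N); pushed higher it may tip over.
- stamp (a point): centre of the round stamp (fluorescent orange disc with a small white centre, 110 mm across) on the underside of one crate, at the middle of that underside. It cannot be seen while the crate stands flat.
- a_near (a point): middle of the near (robot side) bottom edge of crate_a, on which it is tipped
- a_far_l (a point): far bottom corner of crate_a on the left (+y)
- a_far_r (a point): far bottom corner of crate_a on the right (-y)
- b_near (a point): middle of the near (robot side) bottom edge of crate_b, on which it is tipped
- b_far_l (a point): far bottom corner of crate_b on the left (+y)
- b_far_r (a point): far bottom corner of crate_b on the right (-y)
- line_mid (a point): middle of the dispatch line: flat yellow tape 40 mm wide (its x) and 860 mm long (its y) stuck on the mat beyond both crates; x points away from the robot, square to the line.
- cartridge_y: standing white grease cartridge with a yellow band, 57 mm across, 243 mm high, loose; origin: centre of its foot. Bystander.
- cartridge_p: standing white grease cartridge with a purple band, 57 mm across, 243 mm high, loose; origin: centre of its foot. Bystander.
- adapter: steel hose adapter standing on its hexagon, 35 mm across, 36 mm high, loose; origin: centre of its foot. Bystander.
- mat: black ribbed rubber bench mat, fixed, 560 mm (x) x 1240 mm (y), its top 4 mm above the work surface; everything stands on it. Origin: centre of its underside.
Not all that is in view belongs to the job. Leave any green or red look-alike of the crate_b alone.

How it is judged:
On the way, in this order (a step that is already met when the one before it is completed fails the run):
1. the left crate is tipped up on its near edge by at least 58 degrees while the right one stands flat (((y of crate_a in the frame of crate_b above 0 m and angle between crate_a's own z axis and vertical above 1.01 rad and angle between crate_b's own z axis and vertical below 0.06 rad) or (not (y of crate_a in the frame of crate_b above 0 m) and angle between crate_b's own z axis and vertical above 1.01 rad and angle between crate_a's own z axis and vertical below 0.06 rad))), for 0.3 s.
2. the left crate stands flat again and the right one is tipped up on its near edge by at least 58 degrees (((y of crate_a in the frame of crate_b above 0 m and angle between crate_a's own z axis and vertical below 0.06 rad and angle between crate_b's own z axis and vertical above 1.01 rad) or (not (y of crate_a in the frame of crate_b above 0 m) and angle between crate_b's own z axis and vertical below 0.06 rad and angle between crate_a's own z axis and vertical above 1.01 rad))), for 0.3 s.
3. the stamped crate stands flat with its far edge on the dispatch line (angle between each of crate_a, crate_b's own z axis and vertical below 0.06 rad and x of a_far_l in the frame of line_mid between -0.022 and 0.022 m and y of a_far_l in the frame of line_mid between -0.43 and 0.43 m and x of a_far_r in the frame of line_mid between -0.022 and 0.022 m and y of a_far_r in the frame of line_mid between -0.43 and 0.43 m), for 0.2 s.
At the end, for the whole second after the job is handed in: The stamped crate stands flat and at rest with both far bottom corners on the 40 mm tape (within 22 mm of its middle line); the other crate stands flat, at rest, within 50 mm of where it started (all of step 3 and distance of crate_b from where it was at the start of the episode below 0.05 m and linear speed of each of crate_a, crate_b below 0.01 m/s); the robot touches nothing.
It fails at once if a crate is picked up: the middle of its near bottom edge rises more than 20 mm off the mat (height (world z) of any of a_near, b_near above 0.024 m).
It fails at once if a crate is turned over: tipped beyond 80 degrees (angle between any of crate_a, crate_b's own z axis and vertical above 1.4 rad).
It fails at once if a crate is dropped: it turns faster than 5 rad/s (angular speed of any of crate_a, crate_b above 5 rad/s).
It fails at once if the unstamped crate is pushed onto the dispatch line (x of any of b_far_l, b_far_r in the frame of line_mid above -0.02 m).
It fails at once if a bystander is moved more than 30 mm or knocked over (distance of any of cartridge_y, cartridge_p, adapter from where it was at the start of the episode above 0.03 m or angle between any of cartridge_y, cartridge_p, adapter's own z axis and vertical above 0.4 rad).
It also fails if it takes over 72 s, if anything falls off the work surface, if the arm or the gripper's body presses on something with over 40 N, if the wrist force passes 120 N, or if a joint passes its speed limit or range.

### The arm

A 6-joint arm with a two-finger parallel gripper is mounted at the origin on the work surface. World frame = base frame: x ahead of the robot, y to its left, z up, the work surface at z = 0. Lengths are in m, angles in rad, forces in N, time in s.
With the tool pointing down it reaches from about 0.35 to 0.975 m from the base axis. Payload 4.9 kg.
Tool frame: the origin (TCP) lies midway between the tips of the shut fingers; the grasp point (between the pads) lies 19 mm behind it; z points along the fingers, y is the direction in which the jaws open and shut (so a half turn about z gives the same grasp; the last joint's range is limited). The gripper opens to 85 mm and grips with 20 to 120 N. Pads are 22 mm wide; open, the fingers measure 114 mm over their backs; the gripper's body (76 mm by 85 mm) begins 54 mm behind the grasp point. The pads swing forward as they close: fully open they stand 13 mm farther back than shut.
Start: joints at [-1.371, 0.053, 1.613, -0, 1.476, -0.119], TCP at [0.196, -0.593, 0.231] pointing down, gripper open.
Joint ranges: [-3.01, 3.01], [-1.01, 2.22], [0.06, 2.58], [-1.02, 4.17], [0.09, 2.62], [-3.14, 3.14]. Speed limits (rad/s): [2.57, 2.57, 3.14, 3.14, 3.14, 3.14].

### API

Orientations are given as [roll, pitch, yaw] about the fixed x, y, z axes, in that order (R = Rz(yaw) Ry(pitch) Rx(roll)).
In Python, from workcell import manip, ungrasp, clamp, solver, get_image, camera_params, sign_off, current_clock, current_joints, current_joint_vel, current_effort, current_tcp_pos, current_tool_rot, current_contact_force, current_moment, current_gripper_width gives the robot as it stands. Calls block until the motion is done:
- manip.move_to(position, orientation): joint-space move of the TCP to a pose.
- manip.servo_line(position, orientation=None, speed=0.15, stop_force=None): straight line of the TCP; orientation=None keeps the orientation; speed is the mean speed in m/s. With stop_force (N) it stops when the force on the tool has changed by that much, and returns True; else False.
- manip.movej(angles): joint-space move.
- ungrasp() and clamp(grip_force=None): open the fingers fully, or close them until they stop; grip_force is the grip in N (None keeps the last).
- manip.sleep(seconds).
- solver.solve_ik(position, orientation): joint angles nearest the present ones, or None.
- get_image(name): name is "scene" or "side" or "wrist"; returns (picture, depth): 384x512x3 uint8, red, green, blue; 384x512 float32, m along the optical axis (not along the pixel's ray), 0 where there is no reading.
- camera_params(name): a dict with "fx", "fy", "cx", "cy" (pixels), "origin" and "orientation" of the camera in the world; the wrist camera has in their place "tool_from_camera" (4x4, takes a point from camera to tool coordinates, whose origin is the TCP and whose axes are the flange's). Camera axes: x right, y up, looking along -z (the intrinsics and any distortion apply to the point x, -y, -z); pixel columns grow to the right and rows downward; lengths in m; the calibration is good to about 2 mm. The wrist camera is an equidistant fisheye: a pixel r from the principal point sees the ray r / f radians off the axis. A picture is of the moment at which its call begins: read the wrist's pose just before it. camera_params takes no time and is no camera call.
A pose or a line that the arm cannot do raises manip.IKError and nothing moves.
- sign_off(): hands the job in, once; it reports no verdict.
Readings, each from a call of its own:
- current_clock(): time.
- current_joints(): joint angles.
- current_joint_vel(): joint speeds.
- current_effort(): joint torques, N m.
- current_tcp_pos(): TCP position.
- current_tool_rot(): TCP orientation.
- current_contact_force(): force on the tool from outside, world axes, zero at the start.
- current_moment(): the same for the moment, N m.
- current_gripper_width(): opening from 0.0 (shut) to 1.0 (fully open).
Only numpy, scipy, OpenCV 4.12 (cv2) and the standard library are available. Lean on these libraries where they do the work, as an engineer would, in place of code of your own. Each camera call takes 0.05 s, during which the arm holds its last target. There are 200 camera calls.

## Working session

There is one attempt and no reset: what is moved stays moved. The work goes in short steps, each a Python script; the robot and the scene stay as the last script left them, time stands still between calls to the robot, and variables do not carry over. Pictures are saved under pics/ and viewed, about 8 in all and at most 12, crops included, and the job is handed in when it is done.

```bash
mkdir -p pics; ls; cat > h.py <<'E'
import numpy as np, cv2
from workcell import *
from scipy.spatial.transform import Rotation as R
def camT(n):
    p=camera_params(n)
    return p
def save(n,f):
    im,d=get_image(n); cv2.imwrite('pics/'+f+'.png',im[:,:,::-1]); np.savez('pics/'+f+'.npz',im=im,d=d); return im,d
E
python3 - <<'E'
from h import *
a,_=save('scene','s0');b,_=save('side','d0')
cv2.imwrite('pics/both.png',cv2.resize(np.vstack([a,b]),(512,768))[:,:,::-1]) 
for n in('scene','side','wrist'):print(camera_params(n))
print(current_clock(),current_tool_rot(),current_contact_force())
E
```

```text
pics
{'fx': 364.40037311651867, 'fy': 364.40037311651867, 'cx': 252.53162439209981, 'cy': 193.92274351162354, 'origin': array([ 1.14231306, -0.64302925,  0.91281202]), 'orientation': array([0.81199814, 0.01406577, 0.74404122])}
{'fx': 466.8179557298369, 'fy': 466.8179557298369, 'cx': 257.46001097777486, 'cy': 196.4495121882438, 'origin': array([-0.08461632,  0.57261471,  1.00975974]), 'orientation': array([ 0.6986514 ,  0.0035201 , -2.33483603])}
{'fx': 297.3186396354542, 'fy': 297.3186396354542, 'cx': 258.1273588904098, 'cy': 189.0114429360618, 'tool_from_camera': array([[-2.68546202e-04,  9.61503320e-01,  2.74793184e-01,
         6.96224806e-02],
       [ 9.99999756e-01,  8.09362221e-05,  6.94069946e-04,
        -5.85967996e-04],
       [ 6.45109835e-04,  2.74793303e-01, -9.61503107e-01,
        -1.43292550e-01],
       [ 0.00000000e+00,  0.00000000e+00,  0.00000000e+00,
         1.00000000e+00]])}
0.1 [-3.13970326e+00 -2.15837889e-04  3.18858228e-01] [ 0.41886358 -0.47470825 -0.13119134]
```

View pics/s0.png

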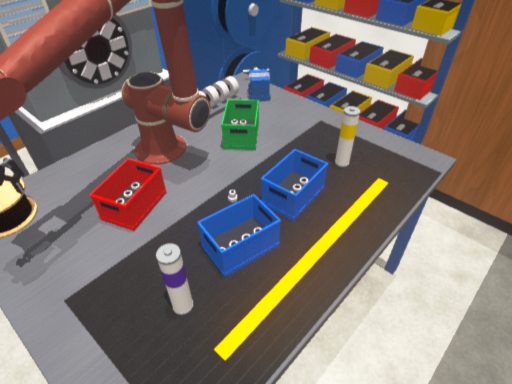

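View pics/d0.png

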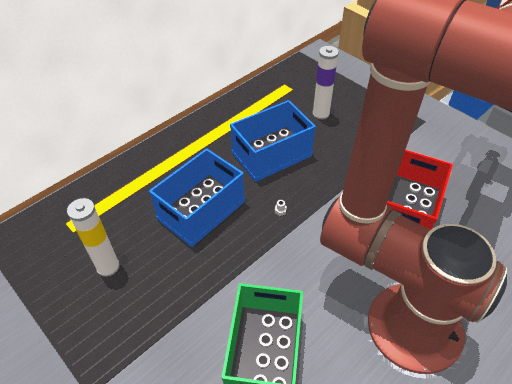

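Both pictures show the two blue crates: scene (240,233), which is the robot's right one, and (295,182), the left one. In side they are at (272,140) and (198,195). Things that could be mistaken for them are the red crate at scene (130,192), the green crate at (240,122), the small blue item at (259,83), and the blue bins on the shelf at about (360,55). The job is about the two blue crates on the mat.

```bash
cat >> h.py <<'E'
def cloud(n,im,d):
    p=camera_params(n); v,u=np.mgrid[0:384,0:512]
    P=np.stack([(u-p['cx'])/p['fx']*d,-(v-p['cy'])/p['fy']*d,-d],-1)
    return P@R.from_euler('xyz',p['orientation']).as_matrix().T+p['origin']
def blue(im):
    h=cv2.cvtColor(im,cv2.COLOR_RGB2HSV); return (abs(h[...,0].astype(int)-110)<12)&(h[...,1]>130)&(h[...,2]>40)
def yellow(im):
    h=cv2.cvtColor(im,cv2.COLOR_RGB2HSV); return (abs(h[...,0].astype(int)-28)<5)&(h[...,1]>150)&(h[...,2]>100)
def rects(names=('scene','side'),data=None):
    out=[]
    for n in names:
        im,d=data[n] if data else get_image(n)
        P=cloud(n,im,d); m=blue(im)&(d>0)&(P[...,2]>.112)&(P[...,2]<.132)&(P[...,0]>.35)&(P[...,0]<1)&(abs(P[...,1])<.6)
        k,l,s,c=cv2.connectedComponentsWithStats(cv2.morphologyEx(m.astype(np.uint8),cv2.MORPH_CLOSE,np.ones((5,5))))
        for i in range(1,k):
            if s[i,4]<150: continue
            q=P[(l==i)&m]; r=cv2.minAreaRect(q[:,:2].astype(np.float32)); b=cv2.boxPoints(r)
            e=[b[1]-b[0],b[2]-b[1]]; e=e[int(np.linalg.norm(e[1])>np.linalg.norm(e[0]))]  # long side
            yaw=(np.arctan2(e[1],e[0])+np.pi)%np.pi-np.pi/2
            out.append((n,np.round(r[0],4),np.round(sorted(r[1]),3),round(float(yaw),3),len(q),np.round(np.median(q[:,2]),3)))
    return sorted(out,key=lambda o:-o[1][1])
E
python3 - <<'E'
from h import *
D={}
for n,f in(('scene','s0'),('side','d0')):
    z=np.load(f'pics/{f}.npz'); D[n]=(z['im'],z['d'])
for r in rects(data=D): print(r)
for n in D:
    im,d=D[n];P=cloud(n,im,d)
    m=yellow(im)&(d>0)&(P[...,2]<.02)&(P[...,0]>.3)
    q=P[m]; r=cv2.minAreaRect(q[:,:2].astype(np.float32)); c=q[:,:2].mean(0); w=np.linalg.svd(q[:,:2]-c,full_matrices=False)[2][0]
    print('tape',n,r,'mean',q.mean(0),'normal yaw',np.arctan2(-w[0],w[1])%np.pi)
    for nm,px in (('scene',{'ad':(232,197),'y':(347,115),'p':(169,252)}),('side',{'ad':(281,210),'y':(81,206),'p':(328,55)})):
        if nm==n:
            for k,(u,v) in px.items(): 
                print(k,P[v,u])
E
```

```text
('scene', array([0.598 , 0.1424]), array([0.141, 0.21 ]), 0.081, 565, np.float64(0.122))
('side', array([0.5973, 0.1375]), array([0.143, 0.207]), 0.071, 1026, np.float64(0.122))
('scene', array([ 0.6173, -0.1487]), array([0.143, 0.206]), -0.206, 758, np.float64(0.122))
('side', array([ 0.6158, -0.1531]), array([0.144, 0.209]), -0.208, 856, np.float64(0.122))
tape scene ((0.6475687623023987, 0.5258466005325317), (0.26737916469573975, 1.9295305013656616), 16.835790634155273) mean [0.77653593 0.00992223 0.0038959 ] normal yaw 0.23130277761171136
ad [ 0.45093202 -0.01781421  0.01878685]
y [0.62160538 0.39799864 0.22929957]
p [ 0.64771203 -0.40134773  0.24652021]
tape side ((0.8061561584472656, -0.0026488304138183594), (0.07010352611541748, 0.8603561520576477), 2.96825909614563) mean [0.80614731 0.02261221 0.00596139] normal yaw 0.022281381790002046
ad [ 0.43802537 -0.01122425  0.02262691]
y [0.61624521 0.41686352 0.24921322]
p [ 0.62427779 -0.38345352  0.24380406]
```

```bash
cat >> h.py <<'E'
def ori(phi,psi,s=1):
    d=np.array([np.sin(phi)*np.cos(psi),np.sin(phi)*np.sin(psi),-np.cos(phi)])
    n=np.array([-np.cos(phi)*np.cos(psi),-np.cos(phi)*np.sin(psi),-np.sin(phi)])
    x=s*n; M=np.stack([x,np.cross(d,x),d],1)
    return d,n,R.from_matrix(M).as_euler('xyz')
def tcp_from_corner(C,phi,psi,s=1):   # C: robot-side corner of the open fingertips
    d,n,o=ori(phi,psi,s); return C-.011*n+.013*d,o
def tip_pose(c,psi,th,off=0.,up=0.,depth=.018,s=1,k=.6):
    f=np.array([np.cos(psi),np.sin(psi)]); x,z=.004+off,.120-depth+up
    u=x*np.cos(th)-z*np.sin(th)-.0675; h=.004+x*np.sin(th)+z*np.cos(th)
    return tcp_from_corner(np.r_[np.array(c)+f*u,h],k*th,psi,s)
def tilt(c,psi,th):
    im,d=get_image('scene'); P=cloud('scene',im,d)
    f=np.r_[np.cos(psi),np.sin(psi),0]; l=np.array([-f[1],f[0],0])
    Q=P-np.r_[c,.004]; u=Q@f+.0675; v=Q@l; z=Q[...,2]
    m=(d>0)&(abs(v)<.08)&(abs(-u*np.sin(th)+z*np.cos(th))<.02)&(z>.02)&(z<.12)
    q=P[m]; 
    for _ in range(2):
        g=q.mean(0); w=np.linalg.svd(q-g,full_matrices=False)[2][2]; q=q[abs((q-g)@w)<.004]
    return im,np.arccos(abs(w[2])),len(q),m
E
python3 - <<'E'
from h import *
L=((.5977,.140),.076); Rr=((.6165,-.151),-.207)
for s in(1,-1):
  for (c,p) in(L,Rr):
    print(s,c)
    for a in(0,20,40,65):
        q=solver.solve_ik(*tip_pose(c,p,np.radians(a),s=s)); print(a,None if q is None else np.round(q,2))
    for x in (.0,.2):
        C=np.r_[np.array(c)+[-.09+x,0],.05]; q=solver.solve_ik(*tcp_from_corner(C,.8,p,s)); print('push',None if q is None else np.round(q,2))
z=np.load('pics/d0.npz');P=cloud('side',z['im'],z['d'])
for n,f in(('scene','s0'),('side','d0')):
    z=np.load(f'pics/{f}.npz');P=cloud(n,z['im'],z['d'])
    q=P[yellow(z['im'])&(P[...,2]<.02)&(abs(P[...,0]-.8)<.08)&(abs(P[...,1])<.48)]
    r=cv2.minAreaRect(q[:,:2].astype(np.float32)); k=np.polyfit(q[:,1],q[:,0],1); print(n,r,k)
    h=P[...,2]; a=P[(abs(P[...,0]-.445)<.05)&(abs(P[...,1]+.014)<.045)&(h>.02)&(h<.06)]; print('adapter',a.mean(0),a.min(0),a.max(0))
im=cv2.imread('pics/s0.png')[130:290,180:350]; cv2.imwrite('pics/crop.png',cv2.resize(im,None,fx=3,fy=3))
E
```

```text
1 (0.5977, 0.14)
0 [ 0.11  0.03  1.88 -0.    1.23 -1.53]
20 [ 0.12 -0.18  2.09 -0.01  1.02 -1.52]
40 [ 0.13 -0.37  2.3  -0.03  0.8  -1.5 ]
65 [ 0.14 -0.55  2.54 -0.1   0.47 -1.43]
push [ 0.16 -0.31  2.43 -0.25  0.23 -1.27]
push [ 0.1   0.18  1.97 -0.08  0.19 -1.47]
1 (0.6165, -0.151)
0 [-0.37  0.08  1.83  0.    1.24 -1.73]
20 [-0.4  -0.13  2.05  0.05  1.02 -1.79]
40 [-0.44 -0.32  2.26  0.13  0.8  -1.88]
65 [-0.51 -0.49  2.51  0.4   0.5  -2.17]
push [-0.52 -0.25  2.39  0.78  0.32 -2.55]
push [-0.34  0.22  1.92  0.44  0.22 -2.09]
-1 (0.5977, 0.14)
0 [ 0.11  0.03  1.88 -0.    1.23  1.61]
20 [ 0.12 -0.18  2.09 -0.01  1.02  1.62]
40 [ 0.13 -0.37  2.3  -0.03  0.8   1.64]
65 [ 0.14 -0.55  2.54 -0.1   0.47  1.71]
push [ 0.16 -0.31  2.43 -0.25  0.23  1.87]
push [ 0.1   0.18  1.97 -0.08  0.19  1.67]
-1 (0.6165, -0.151)
0 [-0.37  0.08  1.83 -0.    1.24  1.41]
20 [-0.4  -0.13  2.05  0.05  1.02  1.36]
40 [-0.44 -0.32  2.26  0.13  0.8   1.26]
65 [-0.51 -0.49  2.51  0.4   0.5   0.98]
push [-0.52 -0.25  2.39  0.78  0.32  0.59]
push [-0.34  0.22  1.92  0.44  0.22  1.05]
scene ((0.8062061071395874, 0.0031877458095550537), (0.04199014976620674, 0.8610965013504028), 0.9704189896583557) [-0.01798703  0.80646281]
adapter [ 0.45083518 -0.01544463  0.03404625] [ 0.43641547 -0.02551947  0.0206283 ] [4.63933062e-01 1.29388770e-04 4.35321565e-02]
side ((0.8061561584472656, -0.0026488304138183594), (0.07010352611541748, 0.8603561520576477), 2.96825909614563) [-0.02222591  0.80664988]
adapter [ 0.4433347  -0.01374349  0.03483834] [ 0.43018602 -0.02606568  0.02013316] [ 0.45693044 -0.00118098  0.04506257]
```

View pics/crop.png

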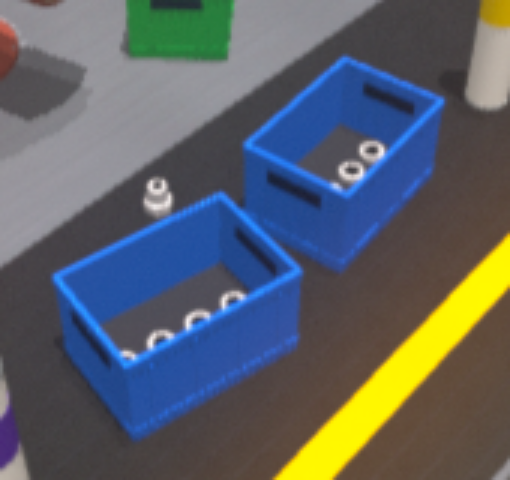

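The crop confirms two blue open crates on the mat: the right one around crop (180,315) and the left one around (345,160), with the adapter at (157,197) clear in front. Next I tip the left crate.

```bash
cat >> h.py <<'E'
def tip_crate(c,psi,name,target=65.):
    T=lambda a,off=0.,up=0.: tip_pose(c,psi,np.radians(a),off,up,s=-1,k=.6)
    p,o=T(0,.035,.13); p[2]=max(p[2],.36); manip.move_to(p,o)
    manip.servo_line(*T(0,.035,.0),speed=.2)
    hit=manip.servo_line(*T(0,-.012),speed=.04,stop_force=3.)
    off=float((np.array(current_tcp_pos())-T(0)[0])[:2]@[np.cos(psi),np.sin(psi)])
    print('hit',hit,'off',off,current_contact_force().round(1)); 
    if not hit: return None
    c=np.array(c)+off*np.array([np.cos(psi),np.sin(psi)])      # contact mends the x estimate
    T=lambda a,off=0.,up=0.: tip_pose(c,psi,np.radians(a),off,up,s=-1,k=.6)
    for a in range(8,57,8): manip.servo_line(*T(a),speed=.07)
    im,t,n,m=tilt(c,psi,np.radians(56)); t=np.degrees(t); print('tilt at 56:',t,n,current_contact_force().round(1))
    return c,t,T
def lower(T,a):
    for b in list(np.arange(a-8,4,-8))+[2]: manip.servo_line(*T(b),speed=.07)
    manip.servo_line(*T(0,.002),speed=.03)
    manip.servo_line(*T(0,.035),speed=.1); manip.servo_line(*T(0,.035,.2),speed=.25)
E
python3 - <<'E'
from h import *
p=current_tcp_pos(); manip.servo_line([p[0]+.05,p[1]+.05,.38],speed=.25)
ungrasp()
r=tip_crate((.5977,.140),.076,'L')
if r: np.savez('L.npz',c=r[0])
save('scene','tipL'); print(current_clock(),current_joints().round(2))
E
```

```text
hit True off -0.0021619948919438347 [ 1.3  0.3 -0.3]
tilt at 56: 49.80923683207891 257 [5.4 0.2 0.2]
8.6083 [ 0.14 -0.51  2.46 -0.06  0.6   1.67]
```

View pics/tipL.png

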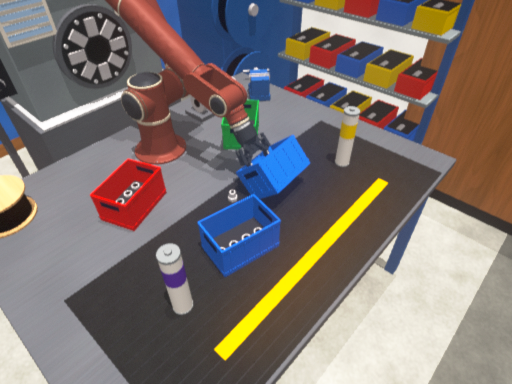

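The left crate is up at (275,165) and its underside is plain blue with no orange so far. I'll raise it to a measured 65°.

```bash
python3 - <<'E'
from h import *
c=np.load('L.npz')['c'];psi=.076
T=lambda a,off=0.,up=0.: tip_pose(c,psi,np.radians(a),off,up,s=-1,k=.6)
def meas(a):
    t=np.radians(a)
    for _ in range(3): im,t,n,m=tilt(c,psi,t)
    return im,np.degrees(t),n,m
a=56; im,t,n,m=meas(a-5); print(a,t,n)
while t<63.5 and a<70:
    a+=min(4,max(1.5,65-t)); manip.servo_line(*T(a),speed=.03); im,t,n,m=meas(t+3); print(a,round(t,1),n,current_contact_force().round(1))
manip.sleep(.5)
im,d=save('scene','upL'); _,t,n,m=meas(t)
print('final',t,np.median(im[m],0), 'orange px',((im[...,0]>180)&(im[...,1]<150)&(im[...,2]<80)&m).sum(), m.sum())
np.savez('La.npz',a=a); print(current_clock(),current_joints().round(2))
v=np.argwhere(m); y,x=v.mean(0).astype(int); cv2.imwrite('pics/upLc.png',cv2.resize(im[y-60:y+60,x-80:x+80,::-1],None,fx=4,fy=4))
E
```

```text
56 53.27172432275564 122
60 66.1 8 [ 2.1 -0.6  3.8]h.py:48: RuntimeWarning: Mean of empty slice.
  g=q.mean(0); w=np.linalg.svd(q-g,full_matrices=False)[2][2]; q=q[abs((q-g)@w)<.004]
  ret = um.true_divide(
Traceback (most recent call last):
  File "h.py", line 48, in tilt
    g=q.mean(0); w=np.linalg.svd(q-g,full_matrices=False)[2][2]; q=q[abs((q-g)@w)<.004]
                   ~~~~~~~~~~~~~~~~~~~~~~~~~~~~~~~~~~~~~~~~~^^^
IndexError: index 2 is out of bounds for axis 0 with size 0
```

```bash
python3 - <<'E'
from h import *
c=np.load('L.npz')['c'];psi=.076
for f in('tipL','now'):
    if f=='now': im,d=save('scene','upL')
    else: z=np.load('pics/tipL.npz');im,d=z['im'],z['d']
    P=cloud('scene',im,d); F=np.r_[np.cos(psi),np.sin(psi),0]; l=np.array([-F[1],F[0],0]); Q=P-np.r_[c,.004]; u=Q@F+.0675; v=Q@l; h=Q[...,2]
    m=blue(im)&(d>0)&(abs(v)<.11)&(abs(u)<.2)&(h>.0)&(h<.2); print(f,m.sum(),current_clock())
    for zz in np.arange(0,.2,.015):
        k=m&(h>=zz)&(h<zz+.015); 
        if k.sum(): print(round(zz,3),k.sum(),np.percentile(u[k],[5,50,95]).round(3),np.percentile(v[k],[5,95]).round(3))
y,x=np.argwhere(m).mean(0).astype(int); cv2.imwrite('pics/upLc.png',cv2.resize(im[y-60:y+60,x-80:x+80,::-1],None,fx=4,fy=4))
print(current_contact_force().round(1))
E
```

```text
tipL 2609 9.925
0.0 66 [-0.098  0.018  0.055] [-0.106  0.081]
0.015 11 [-0.049 -0.014 -0.003] [-0.1   -0.096]
0.03 51 [-0.058 -0.028  0.007] [-0.101 -0.097]
0.045 71 [-0.066 -0.017  0.023] [-0.102 -0.097]
0.06 95 [-0.081 -0.022  0.037] [-0.101 -0.097]
0.075 236 [-0.105 -0.084  0.049] [-0.101  0.092]
0.09 364 [-0.1    0.062  0.071] [-0.101  0.095]
0.105 403 [-0.069  0.05   0.061] [-0.101  0.093]
0.12 355 [-0.057  0.037  0.046] [-0.101  0.095]
0.135 348 [-0.039  0.024  0.033] [-0.1    0.092]
0.15 304 [-0.022  0.011  0.019] [-0.1    0.092]
0.165 271 [-0.011 -0.001  0.005] [-0.099  0.089]
0.18 34 [-0.009 -0.007 -0.004] [-0.087  0.078]
now 2466 9.975
0.0 75 [-0.108 -0.001  0.031] [-0.097  0.083]
0.015 13 [-0.056 -0.041 -0.007] [-0.099 -0.097]
0.03 53 [-0.068 -0.03   0.002] [-0.101 -0.097]
0.045 70 [-0.081 -0.036  0.01 ] [-0.101 -0.096]
0.06 100 [-0.097 -0.034  0.021] [-0.101 -0.096]
0.075 129 [-0.114 -0.043  0.035] [-0.101  0.034]
0.09 174 [-0.093  0.009  0.061] [-0.102  0.079]
0.105 402 [-0.064  0.048  0.058] [-0.101  0.086]
0.12 392 [-0.056  0.03   0.041] [-0.101  0.09 ]
0.135 372 [-0.041  0.013  0.024] [-0.1    0.086]
0.15 329 [-0.031 -0.003  0.006] [-0.099  0.088]
0.165 304 [-0.028 -0.019 -0.01 ] [-0.099  0.09 ]
0.18 53 [-0.029 -0.027 -0.023] [-0.088  0.083]
[ 1.  -1.2  3.8]
```

View pics/upLc.png

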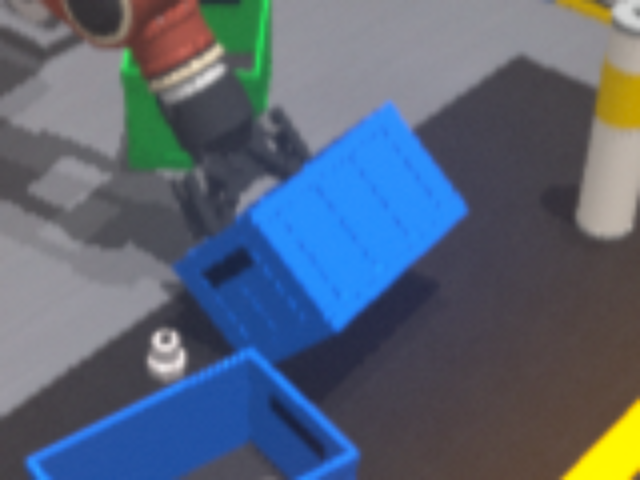

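I had the geometry wrong. The camera has been looking at the far wall, because the underside faces forward and down and only shows above about 58°. From the far wall, the tilt is about 48°, and the crate has slid about 29 mm towards the robot. I'll measure tilt from the far wall and continue from the actual contact point.

```bash
cat >> h.py <<'E'
def tilt(c,psi,th0=.8,im_d=None):
    """tilt from the far wall; also pivot shift along crate x"""
    im,d=im_d or get_image('scene'); P=cloud('scene',im,d)
    F=np.r_[np.cos(psi),np.sin(psi),0]; l=np.array([-F[1],F[0],0]); Q=P-np.r_[c,.004]; u=Q@F+.0675; v=Q@l; h=Q[...,2]
    t=th0
    for _ in range(3):
        m=blue(im)&(d>0)&(abs(v)<.075)&(abs(u)<.2)&(h>max(.04,.135*np.sin(t)+.006))&(h<.25)
        q=np.stack([u[m],h[m]],1)
        for k in range(4):
            g=np.median(q,0) if k==0 else q.mean(0); w=np.linalg.svd(q-g,full_matrices=False)[2][1]; q=q[abs((q-g)@w)<(.02,.01,.004,.004)[k]]
        w=w*np.sign(w[1]) ; t=np.arctan2(w[1],w[0])   # far-wall normal = (cos t, sin t)
    return im,t,float(g@w-.135),len(q)   # last-but-one: slide measured along far-wall normal = s*cos t
E
python3 - <<'E'
from h import *
c=np.load('L.npz')['c'];psi=.076
for f in('tipL','upL'):
    z=np.load(f'pics/{f}.npz'); im,t,s,n=tilt(c,psi,.75,(z['im'],z['d'])); print(f,np.degrees(t),'slide',s/np.cos(t),n)
sl=s/np.cos(t); F=np.array([np.cos(psi),np.sin(psi)]); 
# actual contact corner in the slid crate's frame
p,rpy=np.array(current_tcp_pos()),np.array(current_tool_rot()); d=R.from_euler('xyz',rpy).as_matrix()[:,2]; phi=np.arctan2(np.hypot(d[0],d[1]),-d[2])
dd,n_,o=ori(phi,psi,-1); C=p-.013*dd+.011*n_
c2=c+sl*F; u=(C[:2]-c2)@F+.0675; h=C[2]-.004
x,zz=u*np.cos(t)+h*np.sin(t),-u*np.sin(t)+h*np.cos(t); print('contact in crate',x,zz,'phi',np.degrees(phi))
np.savez('L2.npz',c=c2,x=x,z=zz,t=t)
for a in(50,58,66):
    print(a, solver.solve_ik(*tip_pose(c2,psi,np.radians(a),x-.004,0,.12-zz,-1,.55)))
E
```

```text
tipL 42.5004494021018 slide -0.026368643298881528 1060
upL 49.14424629411094 slide -0.02584378537415815 1047
contact in crate 0.0015538898563879494 0.08139066654087143 phi 35.99671947980647
50 [ 0.13503351 -0.44722186  2.41390086 -0.04249772  0.69610628  1.65579113]
58 [ 0.13969995 -0.49790878  2.48107749 -0.05931609  0.60339651  1.67375629]
66 [ 0.14466541 -0.53643459  2.54395681 -0.08433967  0.50314394  1.70009445]
```

```bash
python3 - <<'E'
from h import *
z=np.load('L2.npz'); c,x,zz,t0=z['c'],float(z['x']),float(z['z']),float(z['t']); psi=.076
T=lambda a: tip_pose(c,psi,np.radians(a),x-.004,0,.12-zz,-1,36/a)
a=np.degrees(t0); t=t0; deg=a
while deg<62.5 and a<72:
    a+=min(4,max(1.5,64.5-deg)); manip.servo_line(*T(a),speed=.03); im,t,s,n=tilt(c,psi,t); deg=np.degrees(t)
    print(round(a,1),round(deg,1),'slide',round(s/np.cos(t),3),n,current_contact_force().round(1))
manip.sleep(.4)
im,d=save('scene','upL2'); P=cloud('scene',im,d); q=abs(P[...,:2]-c).max(-1)<.2
h=cv2.cvtColor(im,cv2.COLOR_RGB2HSV); print('orange px',((h[...,0]<17)&(h[...,1]>150)&(h[...,2]>150)&q&(P[...,0]>.45)&(P[...,2]<.16)).sum(),current_clock())
cv2.imwrite('pics/upL2c.png',cv2.resize(im[100:240,190:350,::-1],None,fx=4,fy=4)); np.savez('L3.npz',a=a)
E
```

```text
53.1 53.5 slide -0.0 1045 [ 0.5 -0.4  4.5]
57.1 57.3 slide 0.0 1019 [ 0.6 -0.1  3.2]
61.1 61.4 slide 0.0 1019 [0.1 0.  2.8]
64.2 64.4 slide 0.0 987 [ 0.5 -0.2  2.1]
orange px 0 11.95
```

View pics/upL2c.png

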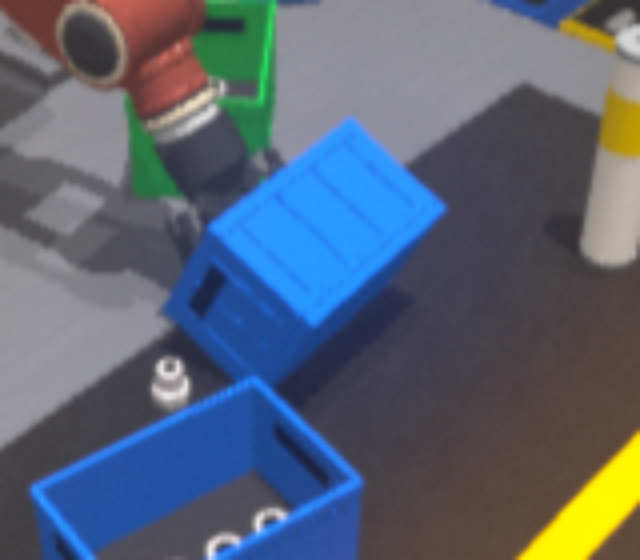

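The left crate is at a measured 64°, held for more than 0.4 s. Its underside sliver (about (380,270) in the crop) is plain blue with 0 orange pixels. To lower it I'll move the contact up near the rim and lean the fingers so they also press down, which keeps the edge from sliding, and I'll measure the tilt at each step.

```bash
cat >> h.py <<'E'
def rimpose(c,psi,deg,x0=.004,delta=.014,off=0.,up=0.):
    """robot-side fingertip corner hooked delta deep behind the near rim; lean 25..36 deg"""
    th=np.radians(deg); phi=np.radians(25+11*max(deg,0)/65); rho=max(phi-th,0.)
    x,z=x0+delta*np.sin(rho)+off,.120-delta*np.cos(rho)+up
    f=np.array([np.cos(psi),np.sin(psi)])
    u=x*np.cos(th)-z*np.sin(th)-.0675; h=.004+x*np.sin(th)+z*np.cos(th)
    return tcp_from_corner(np.r_[np.array(c)+f*u,h],phi,psi,-1)
def follow(c,psi,x0,angles,speed=.06,upd=True):
    F=np.array([np.cos(psi),np.sin(psi)])
    for a in angles:
        manip.servo_line(*rimpose(c,psi,a,x0),speed=speed); im,t,s,n=tilt(c,psi,np.radians(max(a,1)))
        sl=s/max(np.cos(t),.3); print(round(float(a),1),'->',round(np.degrees(t),1),'slide',round(sl,4),n,current_contact_force().round(1))
        if upd and .003<abs(sl)<.02 and a<60: c=c+sl*F
    return c,np.degrees(t)
E
python3 - <<'E'
from h import *
z=np.load('L2.npz'); c,x=z['c'],float(z['x']); psi=.076
c,t=follow(c,psi,x,[62,55],speed=.03)
c,t=follow(c,psi,x,[48,41,34,27,20,13,6,1,-1])
np.savez('L4.npz',c=c); print(c,current_clock())
E
```

```text
62.0 -> 62.0 slide 0.001 1010 [-0.8 -0.5  1.7]
55.0 -> 54.4 slide -0.0001 1036 [2.1 0.  0.6]
48.0 -> 46.7 slide -0.0009 1061 [2.4 1.1 1.9]
41.0 -> 39.9 slide -0.0008 1061 [1.8 0.1 4.6]
34.0 -> 98.9 slide -0.0949 129 [ 1.9 -0.   5. ]
27.0 -> 95.0 slide -0.1262 123 [2.3 0.1 5.9]
20.0 -> 93.7 slide -0.1456 114 [4.7 0.1 4.5]
13.0 -> 94.5 slide -0.1099 90 [4.2 0.1 5. ]
  return _methods._mean(a, axis=axis, dtype=dtype,
  ret = um.true_divide(
Traceback (most recent call last):
  File "h.py", line 89, in follow
    manip.servo_line(*rimpose(c,psi,a,x0),speed=speed); im,t,s,n=tilt(c,psi,np.radians(max(a,1)))
                                                                 ~~~~^^^^^^^^^^^^^^^^^^^^^^^^^^^^
  File "h.py", line 76, in tilt
    g=np.median(q,0) if k==0 else q.mean(0); w=np.linalg.svd(q-g,full_matrices=False)[2][1]; q=q[abs((q-g)@w)<(.02,.01,.004,.004)[k]]
                                               ~~~~~~~~~~~~~~~~~~~~~~~~~~~~~~~~~~~~~~~~~^^^
IndexError: index 1 is out of bounds for axis 0 with size 0
```

```bash
sed -i 's/&(h<.25)$/\&(h<.25)\&(abs(u*np.cos(t)+h*np.sin(t)-.135)<.03)/' h.py; python3 - <<'E'
from h import *
z=np.load('L2.npz'); c,x=z['c'],float(z['x']); psi=.076
im,t,s,n=tilt(c,psi,.2); print(np.degrees(t),s,n)
assert n>100 and np.degrees(t)<25
c,t=follow(c,psi,x,[9,5,1,-1],speed=.04)
np.savez('L4.npz',c=c); print(c,current_clock())
for r in rects(names=('side',)): print(r)
E
```

```text
4.951818113790177 -0.0024099309582706896 555
9.0 -> 8.6 slide -0.002 654 [4.9 1.3 3.3]
5.0 -> 4.2 slide -0.0021 522 [5.4 0.2 3.3]
1.0 -> 0.1 slide -0.0021 415 [5.8 0.4 2.6]
  return _methods._mean(a, axis=axis, dtype=dtype,
  ret = um.true_divide(
Traceback (most recent call last):
  File "h.py", line 89, in follow
    manip.servo_line(*rimpose(c,psi,a,x0),speed=speed); im,t,s,n=tilt(c,psi,np.radians(max(a,1)))
                                                                 ~~~~^^^^^^^^^^^^^^^^^^^^^^^^^^^^
  File "h.py", line 76, in tilt
    g=np.median(q,0) if k==0 else q.mean(0); w=np.linalg.svd(q-g,full_matrices=False)[2][1]; q=q[abs((q-g)@w)<(.02,.01,.004,.004)[k]]
                                               ~~~~~~~~~~~~~~~~~~~~~~~~~~~~~~~~~~~~~~~~~^^^
IndexError: index 1 is out of bounds for axis 0 with size 0
```

The left crate is flat again, about 28 mm nearer the robot and within the 50 mm allowed. I'll withdraw and tip the right one with the rim hook, which did not slide. Target is about 62° so the rim clears the adapter, stopping if it slides.

```bash
python3 - <<'E'
from h import *
z=np.load('L2.npz'); cL,x=z['c'],float(z['x']); psi=.076
manip.servo_line(*rimpose(cL,psi,0,x,off=.03),speed=.1)
p,o=rimpose(cL,psi,0,x,off=.03,up=.14); manip.servo_line(p,o,speed=.25)
for r in rects(): print(r)
c=np.array([.6165,-.151]); psi=-.207; F=np.array([np.cos(psi),np.sin(psi)])
manip.move_to(*rimpose(c,psi,0,off=.035,up=.14))
manip.servo_line(*rimpose(c,psi,0,off=.035),speed=.2)
hit=manip.servo_line(*rimpose(c,psi,0,off=-.012),speed=.04,stop_force=3.)
off=float((np.array(current_tcp_pos())-rimpose(c,psi,0)[0])[:2]@F); print('hit',hit,off,current_contact_force().round(1))
np.savez('R1.npz',c=c,x0=.004+off,hit=hit); print(current_clock())
im,t,s,n=tilt(c,psi,.02); print(np.degrees(t),s,n)
E
```

```text
('scene', array([0.5677, 0.1392]), array([0.142, 0.21 ]), 0.079, 550, np.float64(0.122))
('side', array([0.5673, 0.1333]), array([0.143, 0.207]), 0.074, 1047, np.float64(0.122))
('side', array([ 0.6061, -0.0534]), array([0.052, 0.116]), -1.278, 188, np.float64(0.122))
('scene', array([ 0.6166, -0.1491]), array([0.142, 0.205]), -0.221, 748, np.float64(0.122))
hit True -0.0019384278759335108 [ 5.2 -0.9 -0.5]
22.1167
  return _methods._mean(a, axis=axis, dtype=dtype,
  ret = um.true_divide(
Traceback (most recent call last):
  File "h.py", line 76, in tilt
    g=np.median(q,0) if k==0 else q.mean(0); w=np.linalg.svd(q-g,full_matrices=False)[2][1]; q=q[abs((q-g)@w)<(.02,.01,.004,.004)[k]]
                                               ~~~~~~~~~~~~~~~~~~~~~~~~~~~~~~~~~~~~~~~~~^^^
IndexError: index 1 is out of bounds for axis 0 with size 0
```

```bash
sed -i 's/w=w\*np.sign(w\[1\])/w=w*np.sign(w[0])/; s/^        q=np.stack(\[u\[m\],h\[m\]\],1)/&\n        if len(q)<60: return im,np.nan,np.nan,0/' h.py
python3 - <<'E'
from h import *
z=np.load('R1.npz'); c,x0=z['c'],float(z['x0']); psi=-.207
F=np.array([np.cos(psi),np.sin(psi)]); c0=c.copy(); t=0
for a in [4,10,17,24,31,38,45]:
    manip.servo_line(*rimpose(c,psi,a,x0),speed=.05); im,t,s,n=tilt(c,psi,np.radians(a)); sl=s/max(np.cos(t),.3)
    print(a,np.degrees(t).round(1),'slide',round(sl,4),n,current_contact_force().round(1))
    if abs(np.degrees(t)-a)>8 or abs(sl)>.012 or n==0: print('STOP'); break
np.savez('R2.npz',c=c,x0=x0,a=a); print(current_clock())
E
```

```text
4 2.9 slide -0.0027 940 [ 3.4 -0.6  2.1]
10 9.4 slide -0.0022 1275 [ 3.5 -0.8  3.3]
17 17.1 slide -0.0019 1561 [ 2.9 -0.4  2.2]
24 24.5 slide -0.0016 1681 [ 5.  -0.4 -1.1]
31 31.1 slide -0.0016 1757 [ 5.4  0.  -0.7]
38 37.9 slide -0.0015 1797 [ 4.  -0.  -0.8]
45 45.1 slide -0.0011 1784 [3.4 0.7 2.2]
25.3
```

Tracking is near perfect and it isn't sliding. I'll take it up to 62–63°, hold, look, and lower.

```bash
python3 - <<'E'
from h import *
z=np.load('R2.npz'); c,x0=z['c'],float(z['x0']); psi=-.207
c,t=follow(c,psi,x0,[52,58,62.5],speed=.04,upd=False)
manip.sleep(.6); im,d=save('scene','upR')
h=cv2.cvtColor(im,cv2.COLOR_RGB2HSV); P=cloud('scene',im,d)
m=(h[...,0]<17)&(h[...,1]>150)&(h[...,2]>150)&(abs(P[...,0]-.63)<.12)&(abs(P[...,1]+.15)<.15)&(P[...,2]<.16)&(P[...,2]>.005)
print('orange',m.sum(),np.argwhere(m).mean(0) if m.any() else '',current_clock())
cv2.imwrite('pics/upRc.png',cv2.resize(im[150:300,170:330,::-1],None,fx=4,fy=4))
E
```

```text
52.0 -> 52.3 slide -0.0009 1742 [ 1.7 -0.2  1.8]
58.0 -> 58.5 slide -0.0006 1679 [-0.2  2.1  2.5]
62.5 -> 62.9 slide -0.0004 1618 [0.2 0.2 1.9]
orange 139 [226.86330935 232.42446043] 27.3333
```

View pics/upRc.png

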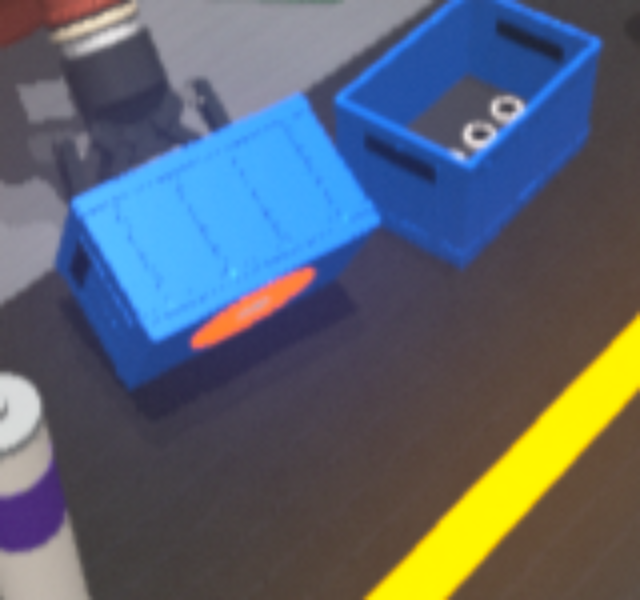

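The stamp is plain: an orange ellipse with a white centre at crop (253,307), so the right crate is the stamped one. I'll lower it and withdraw.

```bash
cat >> h.py <<'E'
def pushpose(Cf,phi,psi):
    d,n,o=ori(phi,psi,-1); return np.array(Cf)+.011*n+.013*d,o
E
python3 - <<'E'
from h import *
z=np.load('R2.npz'); c,x0=z['c'],float(z['x0']); psi=-.207
c,t=follow(c,psi,x0,[55,48,41,34,27,20,13,7,3,0,-1],speed=.06,upd=False)
manip.servo_line(*rimpose(c,psi,0,x0,off=.03),speed=.1)
manip.servo_line(*rimpose(c,psi,0,x0,off=.03,up=.14),speed=.25)
for r in rects(): print(r)
print(current_clock())
for x,z_ in((.475,.2),(.475,.045),(.6,.045),(.674,.045)):
    q=solver.solve_ik(*pushpose([x,-.165,z_],.8,.019)); print(x,z_,None if q is None else q.round(2))
E
```

```text
55.0 -> 54.1 slide -0.001 1717 [ 1.1 -0.3  2. ]
48.0 -> 47.3 slide -0.0012 1758 [ 0.6 -1.1  2.2]
41.0 -> 40.3 slide -0.0015 1802 [-0.6 -0.9  3.5]
34.0 -> 33.3 slide -0.0018 1787 [ 1.1 -0.1  4.9]
27.0 -> 26.8 slide -0.0016 1707 [ 1.5 -0.4  3.4]
20.0 -> 19.6 slide -0.0018 1599 [ 2.3 -0.   4.2]
13.0 -> 12.6 slide -0.0019 1398 [ 2.9 -0.1  3.4]
7.0 -> 6.1 slide -0.0027 1099 [ 3.7 -0.4  4.3]
3.0 -> 2.1 slide -0.0027 920 [ 3.5 -1.1  3.2]
0.0 -> -0.5 slide -0.0028 792 [ 3.5 -0.5  2.6]
-1.0 -> -0.6 slide -0.0028 788 [-0.8  0.4 -0. ]
('scene', array([0.5682, 0.1384]), array([0.142, 0.208]), 0.084, 537, np.float64(0.122))
('side', array([0.5676, 0.1334]), array([0.142, 0.207]), 0.078, 1061, np.float64(0.123))
('scene', array([ 0.6157, -0.1482]), array([0.142, 0.205]), -0.211, 742, np.float64(0.122))
('side', array([ 0.6144, -0.1518]), array([0.144, 0.206]), -0.199, 872, np.float64(0.122))
32.8417
0.475 0.2 [-0.78 -0.7   2.42  0.7   0.93  0.48]
0.475 0.045 [-0.78 -0.33  2.49  1.04  0.64  0.01]
0.6 0.045 [-0.57 -0.01  2.22  1.1   0.46  0.08]
0.674 0.045 [-0.49  0.15  2.05  1.07  0.41  0.17]
```

```bash
python3 - <<'E'
from h import *
psi=.019; y0=-.165; Y=lambda x:y0+(x-.6)*np.tan(psi)
PP=lambda x,z=.045: pushpose([x,Y(x),z],.8,psi)
p,_=PP(.475); z=np.load('pics/s0.npz'); P=cloud('scene',z['im'],z['d']); print('red',P[185,130],P[170,150])
manip.move_to(*PP(.475,.24)); manip.servo_line(*PP(.475),speed=.15)
hit=manip.servo_line(*PP(.56),speed=.06,stop_force=3.)
x=.475+float(current_tcp_pos()[0]-p[0]); print('hit',hit,x,current_contact_force().round(1))
manip.servo_line(*PP(.645),speed=.05); print(current_contact_force().round(1))
for r in rects(): print(r)
print(current_clock()); save('scene','push1')
E
```

```text
red [ 0.12756568 -0.22463755  0.02095751] [ 0.19913951 -0.16805064  0.0969353 ]
hit True 0.5359569452980353 [-0.1  0.3 -0. ]
[-2.8  2.  -0.9]
('scene', array([0.5683, 0.1386]), array([0.141, 0.208]), 0.085, 545, np.float64(0.122))
('side', array([0.5678, 0.1337]), array([0.142, 0.207]), 0.078, 1052, np.float64(0.123))
('scene', array([ 0.7105, -0.1294]), array([0.141, 0.207]), 0.022, 807, np.float64(0.123))
('side', array([ 0.7108, -0.1339]), array([0.144, 0.208]), 0.025, 834, np.float64(0.122))
38.5083
```

View pics/push1.png

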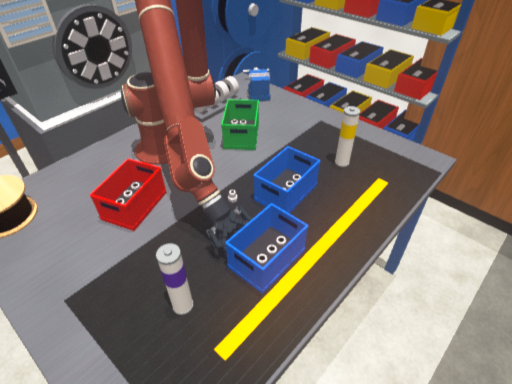

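The crate at (266,246) is now square to the tape (yaw 0.023 against 0.019). It needs about 31 mm more. After that I'll retreat and check.

```bash
python3 - <<'E'
from h import *
psi=.019; Y=lambda x:-.165+(x-.6)*np.tan(psi)
PP=lambda x,z=.045: pushpose([x,Y(x),z],.8,psi)
manip.servo_line(*PP(.676),speed=.04)
manip.servo_line(*PP(.60),speed=.12); manip.servo_line(*PP(.54,.30),speed=.25)
manip.sleep(.3)
for r in rects(): print(r)
for n in('scene','side'):
    im,d=save(n,'fin_'+n); P=cloud(n,im,d)
    q=P[yellow(im)&(P[...,2]<.02)&(abs(P[...,0]-.8)<.06)&(abs(P[...,1])<.48)]; print(n,'tape x=',np.polyfit(q[:,1],q[:,0],1))
print(current_clock(),current_contact_force().round(1))
E
```

```text
('scene', array([0.568 , 0.1376]), array([0.141, 0.208]), 0.078, 549, np.float64(0.122))
('side', array([0.5681, 0.1335]), array([0.143, 0.207]), 0.074, 1058, np.float64(0.123))
('scene', array([ 0.7416, -0.1291]), array([0.14 , 0.207]), 0.014, 809, np.float64(0.123))
('side', array([ 0.7404, -0.133 ]), array([0.143, 0.208]), 0.011, 798, np.float64(0.122))
scene tape x= [-0.01906006  0.80809515]
side tape x= [-0.02094881  0.80626063]
41.9667 [-0.3  0.6  0.1]
```

View pics/fin_scene.png

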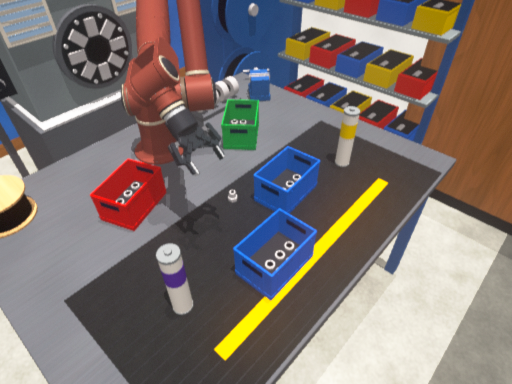

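The stamped crate (276,252) has its far edge at x ≈ 0.809 m, and the tape middle there is also at about 0.809 m. They differ by less than 0.01 rad in yaw. The left crate (287,180), both cartridges and the adapter are standing and in place, and the arm is clear.

```bash
python3 -c "
from h import *
sign_off(); print(current_clock())"
```

```text
the job is handed in; nothing more can be done
the job is handed in; nothing more can be done
```

I tipped both crates, found the stamp under the right one, pushed it onto the dispatch line and handed the job in. The clock read about 42 s at my last check, against the 72 s limit. `sign_off` gives no verdict.

- **Left crate:** it tipped to a measured 64° and showed a plain blue underside with no orange. I lowered it flat.
- **Right crate:** it tipped to 63° with under 3 mm of sliding. The orange disc with the white centre was clear, and I lowered it flat.
- **Push:** the right crate came square to the tape on the way. Both cameras put its far edge within about 2 mm of the tape's middle line and its yaw within about 0.01 rad of the tape's.
- **Other things on the mat:** the cartridges and the adapter look unmoved in the last picture. I did not measure them again.

**What went wrong:**
- On the left crate my first hook was too deep, so it slid while tipping. It ended about 30 mm nearer the robot, inside the 50 mm limit. Hooking nearer the rim with the fingers leaned stopped the sliding.
- My first tilt measurements were wrong because I took the far wall for the underside. The tilt routine also gave no usable readings over part of the left crate's lowering, so I lowered it over that stretch without a good angle. The finger force and later readings showed it had followed down flat.

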